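Hold the long prism cell in the light gate

TASK

Lift the lid of the grey case until it lies back against its stop, and leave it open. Take out the long prism cell, touching only its two frosted side faces and never the clear windows on its ends, and leave the two square cells standing in their wells. Finish holding the long cell still in the gripper, upright and free of everything else, half-way between the lamp and the receiver of the light gate, so that the beam passes squarely through the middle of both windows.

Things in the scene. Friction and masses are not known exactly. Their poses are not given: they have to be found in the camera images.
- case: Fixed plastic case, base 120 (x) x 160 (y) x 20 mm high, origin at the centre of its underside on the worktop; its front with the lid handle faces its own -x. Three equal wells (24 x 40 mm, 14 mm deep, long side along the case's y) lie in a row at case x = -15 mm, y = -50, 0, +50 mm; each holds one cell, which of them where varies. The lid's hinge line runs along the case's y at case x = +60 mm, z = 20 mm.
- lid (a joint): Lid angle in rad: 0 shut, 1.75 lying back on its stop (leaning 10 degrees beyond upright). The lid is a hollow hood 120 x 160 mm and 52 mm deep (its top 72 mm above the worktop when shut), 0.14 to 0.28 kg. It falls shut by itself below about 1.1 rad and falls open onto its stop above that.
- lid_handle (a point): Middle of the lid's handle: a round steel bar 10 mm thick and 84 mm long, along the case's y, 40 mm in front of the lid's front face (35 mm clear behind the bar), on a short stem at each end. With the lid shut it is at case x = -100 mm, 44 mm above the worktop; it turns about the hinge line as the lid opens (radius 162 mm). The bar can pivot between the fingers.
- long_cell_center (a point): The long prism cell: 36 mm along its own y, 20 mm along its own x, 50 mm high, plus a 6 mm stopper on top (15 mm wide, 16 mm long); about 50 g. The point is the middle of the 50 mm body, 25 mm above its underside and 31 mm above the worktop when it stands in its well. The two long side faces (facing its own +x and -x, 20 mm apart) are frosted and may be gripped. In the well it stands 36 mm proud of the case base: its frosted faces are free from 11 mm below this point upward.
- long_cell_window_1: Clear window on the long cell's +y end, 16 mm wide and 42 mm high, 1.5 mm thick; origin at its middle. The fingers must never touch it.
- long_cell_window_2: Clear window on the long cell's -y end, the same.
- square_cell_1_center (a point): A square prism cell, 20 x 20 mm and 50 mm high with a 6 mm stopper, standing in another well. The point is its middle, 25 mm above its underside. It stays where it is.
- square_cell_2_center (a point): A square prism cell, 20 x 20 mm and 50 mm high with a 6 mm stopper, standing in another well. The point is its middle, 25 mm above its underside. It stays where it is.
- light_gate: Fixed light gate, origin at the centre of the underside of its base plate (54 x 194 x 8 mm). The lamp housing (+y end, top 114 mm above the worktop) and the receiver (-y end, top 110 mm) face one another along the gate's y; the space between their barrels is 110 mm long and open above and to both sides.
- beam_mid (a point): Middle of the light path, 90 mm above the worktop, half-way between lamp and receiver; the beam runs along this point's y axis. Between case and gate stands a machine column with a bracket plate (260 to 410 mm high; x = 0.65 to 0.88 m, y = 0.01 to 0.27 m): carry past it in front, nearer the robot. A 90 mm high control box stands before the gate (x up to 0.58 m).
- long_cell: The long cell's body; origin at the centre of its underside (25 mm below the cell's middle), axes as for its middle point.

How it is judged:
By the outcome, as a careful person would: the job done as asked, in the order asked, and still so for the second after the job is handed in, while the arm keeps its last pose, push and grip.
It also fails if it takes over 69 s, if anything falls off the work surface, if the arm or the gripper's body presses on something with over 40 N, if the wrist force passes 120 N, or if a joint passes its speed limit or range.

ROBOT

A 6-joint arm with a two-finger parallel gripper is mounted at the origin on a cart in front of the work surface, level with it; the furniture and walls round the work are solid. World frame = base frame: x ahead of the robot, y to its left, z up, the work surface at z = 0. Lengths are in m, angles in rad, forces in N, time in s.
With the tool pointing down it reaches from about 0.325 to 0.875 m from the base axis. Payload 4.4 kg.
Tool frame: the origin (TCP) lies midway between the tips of the shut fingers; the grasp point (between the pads) lies 19 mm behind it; z points along the fingers, y is the direction in which the jaws open and shut (so a half turn about z gives the same grasp; the last joint's range is limited). The gripper opens to 85 mm and grips with 20 to 120 N. Pads are 22 mm wide; open, the fingers measure 114 mm over their backs; the gripper's body (76 mm by 85 mm) begins 54 mm behind the grasp point. The pads swing forward as they close: fully open they stand 13 mm farther back than shut.
Start: joints at [-1.379, 0.207, 1.542, -0, 1.393, -0.15], TCP at [0.193, -0.542, 0.231] pointing down, gripper open.
Joint ranges: [-2.73, 2.73], [-0.86, 2.22], [0.23, 2.46], [-1.11, 4.25], [0.08, 2.63], [-2.82, 2.82]. Speed limits (rad/s): [2.79, 2.79, 3.14, 3.14, 3.14, 3.14].

INTERFACE

Orientations are given as a unit quaternion [w, x, y, z].
In Python, from bench import manip gives the robot as it stands.
- The arm moves only by the tool drive_tool, never from a script. Its argument "increments" is a list of rows, each a list of 7 numbers: the shift along the tool's x, y, z in m, then the turn, a rotation vector about the tool's x, y, z in degrees, then the finger opening in m, from 0 to 0.0854. In form: [[dx, dy, dz, wx, wy, wz, claw], ...]. A call has 1 to 12 rows; each row shifts and turns the pose as measured when the row begins, along the tool's axes as they then stand; what a row does not reach is not made up. A row lasts 1/8 s, in which the tool goes at most 62.5 mm and 10.7 degrees, less where a joint would pass 70% of its speed; a pose out of reach is approached as far as the arm can. A call with a gripper value outside its range is refused whole. The fingers move at their own pace and stop on an object; "newtons" is the grip in N (left out, the last holds). Time passes only in rows, so rows that do not move let the fingers close. It gives the time, the measured TCP pose, the force and the opening at its end, in the units of the state.
- manip.state(): the state, without advancing time (a new reading comes with each control period).
- manip.capture(name): name is "side" or "top"; returns (picture, depth): 400x640x3 uint8, red, green, blue; 400x640 float32, m along the optical axis (not along the pixel's ray), 0 where there is no reading.
- manip.get_calibration(name): a dict with "K" (3x3 intrinsics, pixels), "k1" (the pictures are not rectified: a ray, as slopes to the right and down, at radius r is drawn at 1 + k1 r^2 times it, then the intrinsics apply), "world_to_cam" (4x4, takes a point from world to camera coordinates). Camera axes: x right, y up, looking along -z (the intrinsics and any distortion apply to the point x, -y, -z); pixel columns grow to the right and rows downward; lengths in m; the calibration is good to about 2 mm. A picture is of the moment at which its call begins. get_calibration takes no time and is no camera call.
- manip.close_job(): hands the job in, once; it reports no verdict.
The state is a dict: "time_s": time; "q": joint angles; "joint_vel": joint speeds; "joint_torque": joint torques, N m; "tool_pos": TCP position; "tcp_rot": TCP orientation; "ft_force": force on the tool from outside, world axes, zero at the start; "moment": the same for the moment, N m; "gripper_width": opening from 0.0 (shut) to 1.0 (fully open).
Only numpy, scipy, OpenCV 4.12 (cv2) and the standard library are available. Lean on these libraries where they do the work, as an engineer would, in place of code of your own. Each camera call takes 0.05 s, during which the arm holds its last target. There are 200 camera calls.

## Working session

There is one attempt and no reset: what is moved stays moved. The work goes in short steps, Python scripts to look and compute and a tool call to move; the robot and the scene stay as the last step left them, time stands still between calls to the robot, and variables do not carry over. Pictures are saved under pics/ and viewed, about 8 in all and at most 12, crops included, and the job is handed in when it is done.

Besides the shell and the picture viewer there is one more tool, called after ">>>" in YAML: its name, and indented under it one key for each argument. drive_tool: Moves the arm, as the interface text tells. Its arguments: {"type":"object","properties":{"increments":{"type":"array"},"newtons":{"type":"number"}},"required":["increments"]}

```bash
mkdir -p pics
cat > h.py <<'E'
import numpy as np, cv2
from bench import manip
from scipy.spatial.transform import Rotation as R
def snap(n,tag):
    im,d=manip.capture(n); cv2.imwrite(f'pics/{tag}.png',im[:,:,::-1]); np.save(f'pics/{tag}.npy',d); return im,d
def world(n,u,v,d):
    c=manip.get_calibration(n);K=np.array(c['K']);T=np.linalg.inv(np.array(c['world_to_cam']))
    p=cv2.undistortPoints(np.array([[[u,v]]],float),K,np.array([c['k1'],0,0,0.]))[0,0]
    return (T@[p[0]*d,-p[1]*d,-d,1])[:3]
def cloud(n,d):
    c=manip.get_calibration(n);K=np.array(c['K']);T=np.linalg.inv(np.array(c['world_to_cam']))
    v,u=np.mgrid[:400,:640]; p=cv2.undistortPoints(np.stack([u,v],-1).reshape(-1,1,2).astype(float),K,np.array([c['k1'],0,0,0.]))[:,0].reshape(400,640,2)
    P=np.stack([p[...,0]*d,-p[...,1]*d,-d,np.ones_like(d)],-1)@T.T
    return P[...,:3]
def rot(s=None):
    s=s or manip.state();w,x,y,z=s['tcp_rot'];return R.from_quat([x,y,z,w])
E
python3 - <<'E'
from h import *
for n in('side','top'):
    snap(n,n+'0');c=manip.get_calibration(n);print(c)
print(manip.state());print(rot().as_matrix().round(3))
E
```

```text
{'K': array([[364.45414361,   0.        , 319.80486413],
       [  0.        , 364.45414361, 206.06468743],
       [  0.        ,   0.        ,   1.        ]]), 'k1': -0.05623873093369054, 'world_to_cam': array([[ 0.99849616, -0.05339688, -0.01241698, -0.53760118],
       [ 0.04022995,  0.55982124,  0.82763623, -0.14938951],
       [-0.03724191, -0.82689113,  0.56112752, -0.79166889],
       [ 0.        ,  0.        ,  0.        ,  1.        ]])}
{'K': array([[422.99386772,   0.        , 317.92106104],
       [  0.        , 422.99386772, 197.07927323],
       [  0.        ,   0.        ,   1.        ]]), 'k1': -0.02252504422040558, 'world_to_cam': array([[-0.01597329, -0.99979738,  0.01224937,  0.12635325],
       [ 0.99275429, -0.01439917,  0.11929621, -0.54651805],
       [-0.11909566,  0.01406617,  0.99278314, -1.01592368],
       [ 0.        ,  0.        ,  0.        ,  1.        ]])}
{'time_s': 0.1, 'q': array([-1.37845619e+00,  2.07329881e-01,  1.54283667e+00, -3.06186710e-05,
        1.39350843e+00, -1.50490807e-01]), 'joint_vel': array([ 0.00016459, -0.00227927, -0.00305782, -0.00082472,  0.00084111,
       -0.00089064]), 'joint_torque': array([-2.67467458e-04, -3.84089291e+01, -2.92546928e+01, -2.91176320e-04,
        4.81494717e-03, -1.19400136e-05]), 'tool_pos': array([ 0.19313947, -0.54085255,  0.23023253]), 'tcp_rot': array([-1.04062344e-03,  9.85343309e-01,  1.70579831e-01, -3.68477273e-05]), 'ft_force': array([-0.15888042,  0.77363597,  0.49762725]), 'moment': array([ 0.0662921 , -0.06334596,  0.00147922]), 'gripper_width': 1.0033098231149393}
[[ 0.942  0.336 -0.   ]
 [ 0.336 -0.942  0.002]
 [ 0.    -0.002 -1.   ]]
```

View pics/top0.png

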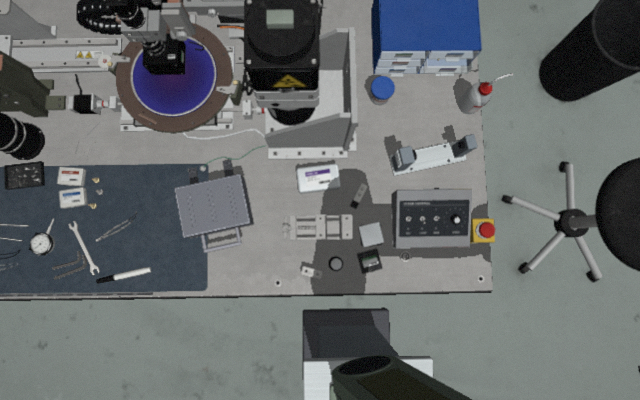

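View pics/side0.png

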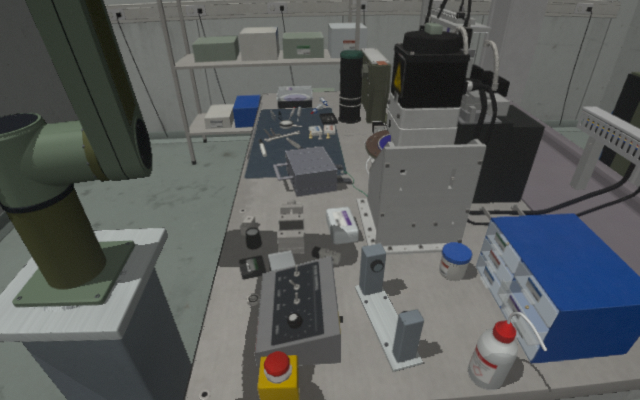

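The top picture shows the case at about (212,207) with its handle near (222,240), and the gate at about (435,153). The side view shows the lid at (313,170) and the gate posts at (372,268) and (407,335).

Run:
```python
from h import *
d=np.load('pics/top0.npy');P=cloud('top',d)
def rect(mask,box,name):
    m=np.zeros_like(mask);u0,u1,v0,v1=box;m[v0:v1,u0:u1]=mask[v0:v1,u0:u1]
    q=P[m];r=cv2.minAreaRect(q[:,:2].astype(np.float32));print(name,len(q),r,'med z',np.median(q[:,2]),'mean',q.mean(0));return q
z=P[...,2];ok=d>0
rect(ok&(z>.062)&(z<.085),(165,260,160,245),'lid')
q=rect(ok&(z>.03)&(z<.058),(190,252,224,262),'handle')
rect(ok&(z>.095)&(z<.125),(385,425,130,180),'postL');rect(ok&(z>.095)&(z<.125),(445,485,125,165),'postR')
rect(ok&(z>.003)&(z<.014),(385,480,125,178),'base')
im=cv2.imread('pics/top0.png')
a=cv2.resize(im[120:185,380:490],None,fx=7,fy=7,interpolation=2)
b=cv2.resize(im[165:260,165:260],None,fx=6,fy=6,interpolation=2)[:,:]
cv2.imwrite('pics/c1.png',a)
print('table z',np.median(z[200:280,270:300]))
```

```text
lid 3375 ((0.5271803736686707, 0.3716687560081482), (0.12075481563806534, 0.15950825810432434), 11.852731704711914) med z 0.07209892539662621 mean [0.52672568 0.37054653 0.07204613]
handle 290 ((0.44761309027671814, 0.35297730565071106), (0.046516552567481995, 0.14583750069141388), 10.867879867553711) med z 0.047671862671953336 mean [0.44408084 0.35389529 0.04732835]
postL 295 ((0.6347097158432007, -0.09172146022319794), (0.04062498360872269, 0.0432828888297081), 10.126598358154297) med z 0.11243605249447253 mean [ 0.63275666 -0.08721735  0.11012476]
postR 194 ((0.6645968556404114, -0.23760490119457245), (0.03466205671429634, 0.03387542441487312), 12.7649564743042) med z 0.10832287221446735 mean [ 0.66420215 -0.23875523  0.10678761]
base 1145 ((0.6694158911705017, -0.17905712127685547), (0.24309802055358887, 0.1378074735403061), 88.4723129272461) med z 0.007200968256435569 mean [ 0.65238036 -0.17697652  0.00720972]
table z 0.0004636404584471565
```

View pics/c1.png

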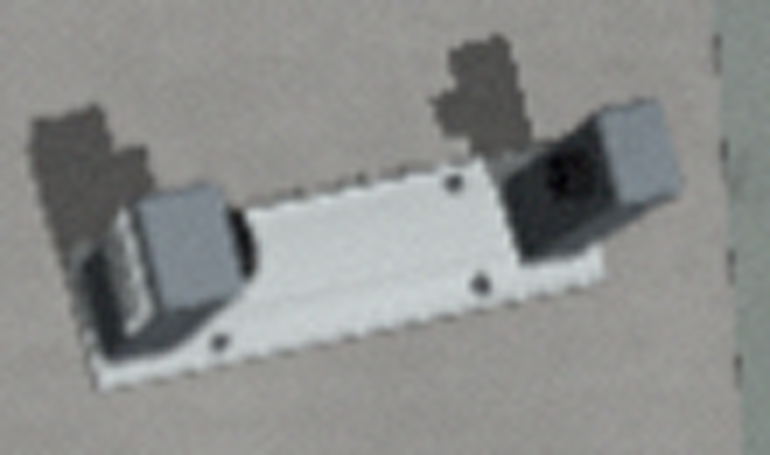

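The crop confirms the lamp is the left post (top at about crop (187,247)) and the receiver the right one (642,150). The base plate's front edge runs from crop (100,388) to (605,282).

```bash
cat >> h.py <<'E'
def plan(pos,ydir,n,claw,s=None,tilt=None):
    """rows to move from now to pos with tool down & tool y along ydir (deg), interpolated"""
    s=s or manip.state();R0=rot(s);p0=np.array(s['tool_pos'])
    a=np.deg2rad(ydir);y=np.array([np.cos(a),np.sin(a),0]);z=np.array([0,0,-1.]);R1=R.from_matrix(np.stack([np.cross(y,z),y,z],1))
    w=(R0.inv()*R1).as_rotvec();out=[];Rc=R0;st=(np.array(pos)-p0)/n
    for i in range(n):
        out.append([*np.round(Rc.inv().apply(st),4),*np.round(np.rad2deg(w/n),2),claw]);Rc=Rc*R.from_rotvec(w/n)
    print(str(out).replace('np.float64','').replace('(','').replace(')',''))
E
python3 - <<'E'
from h import *
d=np.load('pics/top0.npy');c=manip.get_calibration('top')
Tw=np.linalg.inv(np.array(c['world_to_cam']))
def atz(u,v,z):
    a=world('top',u,v,0.5);o=Tw[:3,3];return o+(a-o)*(z-o[2])/(a[2]-o[2])
f=lambda u,v,z:atz(380+(u+.5)/7-.5,120+(v+.5)/7-.5,z)
fl,fr,bl,br=[f(*q,.008) for q in((100,388),(605,282),(245,208),(485,158))]
print(fl,fr,np.linalg.norm(fl-fr));e=fl-fr;print('yaw',np.degrees(np.arctan2(-e[0],e[1])));e=bl-br;print('yaw back',np.degrees(np.arctan2(-e[0],e[1])))
print('centre from front', (fl+fr)/2)
L=np.mean([f(*q,.114) for q in((135,200),(210,185),(240,280),(160,310))],0);Rr=np.mean([f(*q,.110) for q in((600,112),(655,100),(683,185),(612,205))],0)
e=L-Rr;print(L,Rr,np.linalg.norm(e),'yaw',np.degrees(np.arctan2(-e[0],e[1])),(L+Rr)/2)
# base plate fit
im=cv2.imread('pics/top0.png');
plan((.42,-.05,.26),-70.4+45,12,.085)
E
```

```text
[ 0.60531257 -0.07747711  0.008     ] [ 0.64243372 -0.26595414  0.008     ] 0.1920978210877225
yaw 11.141977326974677
yaw back 11.199431018765093
centre from front [ 0.62387315 -0.17171562  0.008     ]
[ 0.63528692 -0.08706628  0.114     ] [ 0.66622998 -0.24144003  0.11      ] 0.15749516435025565 yaw 11.334307681956837 [ 0.65075845 -0.16425316  0.112     ]
[[0.0316, -0.0322, -0.0024, -0.01, -0.01, -3.75, 0.085], [0.0336, -0.03, -0.0024, -0.01, -0.01, -3.75, 0.085], [0.0355, -0.0278, -0.0024, -0.01, -0.01, -3.75, 0.085], [0.0372, -0.0254, -0.0024, -0.01, -0.01, -3.75, 0.085], [0.0388, -0.0229, -0.0024, -0.01, -0.01, -3.75, 0.085], [0.0402, -0.0203, -0.0024, -0.01, -0.01, -3.75, 0.085], [0.0415, -0.0177, -0.0024, -0.01, -0.01, -3.75, 0.085], [0.0425, -0.0149, -0.0025, -0.01, -0.01, -3.75, 0.085], [0.0434, -0.0121, -0.0025, -0.01, -0.01, -3.75, 0.085], [0.0441, -0.0092, -0.0025, -0.01, -0.01, -3.75, 0.085], [0.0446, -0.0063, -0.0025, -0.01, -0.01, -3.75, 0.085], [0.0449, -0.0034, -0.0025, -0.01, -0.01, -3.75, 0.085]]
```

>>> drive_tool:
  increments:
    - [0.032,-0.032,-0.002,0,0,-3.8,0.085]
    - [0.034,-0.03,-0.002,0,0,-3.8,0.085]
    - [0.036,-0.028,-0.002,0,0,-3.8,0.085]
    - [0.037,-0.025,-0.002,0,0,-3.8,0.05]
    - [0.039,-0.023,-0.002,0,0,-3.8,0.03]
    - [0.04,-0.02,-0.002,0,0,-3.8,0.03]
    - [0.041,-0.018,-0.002,0,0,-3.8,0.03]
    - [0.042,-0.015,-0.002,0,0,-3.8,0.03]
    - [0.043,-0.012,-0.002,0,0,-3.8,0.03]
    - [0.044,-0.009,-0.002,0,0,-3.8,0.03]
    - [0.045,-0.006,-0.002,0,0,-3.8,0.03]
    - [0.045,-0.003,-0.002,0,0,-3.8,0.03]
  newtons: 30

```text
time_s: 1.6
tool_pos: [0.4164, -0.0322, 0.2519]
tcp_rot: [-0.005, 0.837, 0.547, 0.001]
ft_force: [-0.3, 0.0, -0.5]
gripper_width: 0.353
```

Run:
```python
from h import *
s=manip.state();print(s['q'],s['tool_pos'],rot(s).as_matrix().round(3),s['gripper_width'])
plan((.4295,.351,.16),11.9,11,.03)
```

```text
[-0.29128125 -0.15718135  1.87061911  0.00804997  1.43377788  0.12120146] [ 0.41643608 -0.03222971  0.25193943] [[ 0.402  0.916 -0.003]
 [ 0.916 -0.402  0.009]
 [ 0.007 -0.007 -1.   ]] 0.35294151876747554
[[0.0323, -0.0129, 0.0087, -0.02, -0.05, -3.24, 0.03], [0.033, -0.011, 0.0086, -0.02, -0.05, -3.24, 0.03], [0.0336, -0.0091, 0.0086, -0.02, -0.05, -3.24, 0.03], [0.034, -0.0072, 0.0086, -0.02, -0.05, -3.24, 0.03], [0.0344, -0.0053, 0.0086, -0.02, -0.05, -3.24, 0.03], [0.0347, -0.0034, 0.0085, -0.02, -0.05, -3.24, 0.03], [0.0348, -0.0014, 0.0085, -0.02, -0.05, -3.24, 0.03], [0.0348, 0.0006, 0.0085, -0.02, -0.05, -3.24, 0.03], [0.0347, 0.0025, 0.0084, -0.02, -0.05, -3.24, 0.03], [0.0346, 0.0045, 0.0084, -0.02, -0.05, -3.24, 0.03], [0.0343, 0.0064, 0.0084, -0.02, -0.05, -3.24, 0.03]]
```

>>> drive_tool:
  increments:
    - [0.032,-0.013,0.009,0,0,-3.2,0.03]
    - [0.033,-0.011,0.009,0,0,-3.2,0.03]
    - [0.034,-0.009,0.009,0,0,-3.2,0.03]
    - [0.034,-0.007,0.009,0,0,-3.2,0.03]
    - [0.034,-0.005,0.009,0,0,-3.2,0.03]
    - [0.035,-0.003,0.009,0,0,-3.2,0.03]
    - [0.035,-0.001,0.009,0,0,-3.2,0.03]
    - [0.035,0.001,0.009,0,0,-3.2,0.03]
    - [0.035,0.003,0.008,0,0,-3.2,0.03]
    - [0.034,0.005,0.008,0,0,-3.2,0.03]
    - [0.034,0.006,0.008,0,0,-3.2,0.03]
    - [0,0,0,0,0,0,0.03]

```text
time_s: 3.1
tool_pos: [0.4242, 0.3655, 0.1512]
tcp_rot: [-0.005, 0.622, 0.783, -0.001]
ft_force: [0.0, -0.3, 0.4]
gripper_width: 0.352
```

Run:
```python
from h import *
s=manip.state();print(s['q'],s['tool_pos'],rot(s).as_matrix().round(3),s['gripper_width'])
plan((.4295,.351,.09),11.9,3,.03)
im,_=snap('top','t1');cv2.imwrite('pics/t1c.png',cv2.resize(im[150:280,150:290,::-1],None,fx=4.5,fy=4.5,interpolation=2))
```

```text
[0.55119796 0.25587538 1.65583011 0.00993708 1.23538402 0.32031333] [0.42424261 0.36547155 0.15118188] [[-0.226  0.974 -0.01 ]
 [ 0.974  0.226  0.005]
 [ 0.007 -0.008 -1.   ]] 0.35176696251797573
[[-0.0052, 0.0008, 0.0204, -0.16, -0.14, 0.38, 0.03], [-0.0052, 0.0008, 0.0204, -0.16, -0.14, 0.38, 0.03], [-0.0051, 0.0007, 0.0204, -0.16, -0.14, 0.38, 0.03]]
```

View pics/t1c.png

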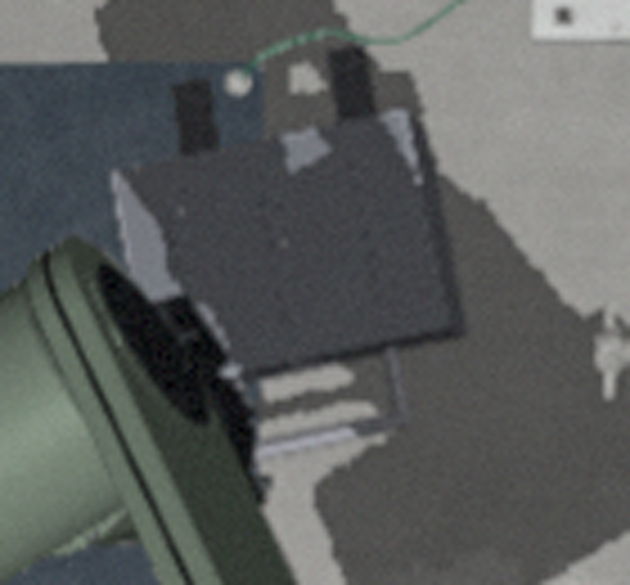

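The crop shows the bar running from crop (260,445) to (405,425), with its right stem at (395,385). The gripper is above its left half. I'll check the bar line against the pose I derived from the lid.

```bash
cat >> h.py <<'E'
def atz(n,u,v,z):
    o=np.linalg.inv(np.array(manip.get_calibration(n)['world_to_cam']))[:3,3];a=world(n,u,v,0.5);return o+(a-o)*(z-o[2])/(a[2]-o[2])
E
python3 - <<'E'
from h import *
a=np.deg2rad(11.9);C=np.array([.527,.371]);ex=np.array([np.cos(a),np.sin(a)]);ey=np.array([-ex[1],ex[0]])
for u,v in((260,445),(300,440),(350,434),(405,425)):
    p=atz('top',150+(u+.5)/4.5-.5,150+(v+.5)/4.5-.5,.047)[:2]-C;print(p@ex,p@ey)
E
```

```text
-0.0957873659039103 0.03532874176346171
-0.09789327660787683 0.013979261107246071
-0.10065967027478809 -0.012693505469204669
-0.10245761377640025 -0.042307931282914164
```

>>> drive_tool:
  increments:
    - [-0.005,0.001,0.02,0,0,0.4,0.03]
    - [-0.005,0.001,0.02,0,0,0.4,0.03]
    - [-0.005,0.001,0.02,0,0,0.3,0.03]
    - [0,0,0,0,0,0,0.03]

```text
time_s: 3.65
tool_pos: [0.4305, 0.3467, 0.0906]
tcp_rot: [-0.004, 0.632, 0.775, -0.002]
ft_force: [0.0, 0.6, 0.8]
gripper_width: 0.352
```

Run:
```python
from h import *
s=manip.state();print(s['tool_pos'],rot(s).as_matrix().round(3))
plan((.4295,.351,.025),11.5,4,.03)
d=np.load('pics/top0.npy');P=cloud('top',d);z=P[...,2];m=(z>.064)&(z<.08);m[:,:165]=0;m[:,260:]=0;m[:160]=0;m[245:]=0
# front edge and back edge per column, left/right edge per row
f=[];b=[]
for u in range(190,240):
    v=np.where(m[:,u])[0]; f.append(P[v.max(),u,:2]);b.append(P[v.min(),u,:2])
for e in(f,b):
    e=np.array(e);k=np.polyfit(e[8:-8,1],e[8:-8,0],1);print(-np.degrees(np.arctan(k[0])))
```

```text
[0.43050732 0.34674554 0.0905715 ] [[-0.201  0.98  -0.009]
 [ 0.98   0.201  0.003]
 [ 0.005 -0.008 -1.   ]]
[[0.001, 0.0001, 0.0164, -0.12, -0.07, 0.02, 0.03], [0.001, 0.0001, 0.0164, -0.12, -0.07, 0.02, 0.03], [0.0011, 0.0, 0.0164, -0.12, -0.07, 0.02, 0.03], [0.0011, -0.0, 0.0164, -0.12, -0.07, 0.02, 0.03]]
11.718859574358692
11.240560805344924
```

Case yaw is about 11.5°. Lowering onto the bar and gripping.

>>> drive_tool:
  increments:
    - [0.001,0,0.016,-0.1,-0.1,0,0.03]
    - [0.001,0,0.016,-0.1,-0.1,0,0.03]
    - [0.001,0,0.016,-0.1,-0.1,0,0.03]
    - [0.001,0,0.016,0,0,0,0.03]
    - [0,0,0,0,0,0,0.03]

```text
time_s: 4.28
tool_pos: [0.4322, 0.3518, 0.0274]
tcp_rot: [0.001, 0.632, 0.775, 0.001]
ft_force: [-5.9, -6.0, 16.2]
gripper_width: 0.349
```

>>> drive_tool:
  increments:
    - [0,0,0,0,0,0,0.004]
    - [0,0,0,0,0,0,0.004]
    - [0,0,0,0,0,0,0.004]
    - [0,0,0,0,0,0,0.004]
  newtons: 30

```text
time_s: 4.78
tool_pos: [0.4306, 0.3518, 0.0273]
tcp_rot: [0.0, 0.632, 0.775, -0.001]
ft_force: [-0.7, -1.6, 4.6]
gripper_width: 0.103
```

Run:
```python
from h import *
s=manip.state();print(s['tool_pos'],s['gripper_width'],s['ft_force'])
# arc increments: case frame, 24 steps
th=np.linspace(0,1.76,23);e0=np.arctan2(24,160);x=-162.*np.cos(e0+th);z=162*np.sin(e0+th)
for i in range(22):print(i,round(x[i+1]-x[i],1),round(z[i+1]-z[i],1))
```

```text
[0.43059642 0.35184551 0.02725104] 0.10293323026544275 [-0.66778911 -1.60061776  4.62565577]
0 2.4 12.7
1 3.4 12.5
2 4.4 12.2
3 5.4 11.8
4 6.3 11.3
5 7.2 10.8
6 8.0 10.2
7 8.8 9.5
8 9.6 8.8
9 10.2 8.0
10 10.8 7.1
11 11.4 6.2
12 11.8 5.3
13 12.2 4.3
14 12.5 3.4
15 12.7 2.3
16 12.9 1.3
17 13.0 0.3
18 12.9 -0.8
19 12.8 -1.8
20 12.6 -2.8
21 12.4 -3.8
```

>>> drive_tool:
  increments:
    - [0,0.0024,-0.0127,0,0,0,0.004]
    - [0,0.0034,-0.0125,0,0,0,0.004]
    - [0,0.0044,-0.0122,0,0,0,0.004]
    - [0,0.0054,-0.0118,0,0,0,0.004]
    - [0,0.0063,-0.0113,0,0,0,0.004]
    - [0,0.0072,-0.0108,0,0,0,0.004]

```text
time_s: 5.52
tool_pos: [0.4585, 0.3575, 0.0999]
tcp_rot: [-0.001, 0.632, 0.775, -0.004]
ft_force: [-0.9, 0.1, -2.1]
gripper_width: 0.102
```

```bash
cat > arc.py <<'E'
from h import *
s=manip.state();a=np.deg2rad(11.5);ex=np.array([np.cos(a),np.sin(a)]);ey=np.array([-ex[1],ex[0]])
p=s['tool_pos'];g=p-0.019*rot(s).as_matrix()[:,2]
H=np.array([.4306,.3518])+.160*ex;dx=(g[:2]-H)@ex;dy=(g[:2]-H)@ey;dz=g[2]-.020
print('th',np.arctan2(dz,-dx)-np.arctan2(24,160),'r',np.hypot(dx,dz),'dy',dy,s['gripper_width'],s['ft_force'])
print(rot(s).as_matrix().round(3))
th=np.arctan2(dz,-dx);q=[(dx,dz)]
while th<np.arctan2(24,160)+1.75:
    th+=.08;q.append((-.162*np.cos(th),.162*np.sin(th)))
print([[round(v*1000,1) for v in (b[0]-a_[0],-(b[1]-a_[1]))] for a_,b in zip(q,q[1:])])
E
python3 arc.py
```

```text
th 0.4964141842287376 r 0.1644152297552493 dy 7.318938198170354e-05 0.10186880489555 [-0.87998464  0.06644806 -2.10107581]
[[-0.202  0.979 -0.006]
 [ 0.979  0.202 -0.004]
 [-0.003 -0.007 -1.   ]]
[[np.float64(10.1), np.float64(-8.6)], [np.float64(9.0), np.float64(-9.3)], [np.float64(9.7), np.float64(-8.6)], [np.float64(10.3), np.float64(-7.8)], [np.float64(10.9), np.float64(-6.9)], [np.float64(11.5), np.float64(-6.0)], [np.float64(11.9), np.float64(-5.1)], [np.float64(12.3), np.float64(-4.1)], [np.float64(12.6), np.float64(-3.1)], [np.float64(12.8), np.float64(-2.1)], [np.float64(12.9), np.float64(-1.1)], [np.float64(13.0), np.float64(-0.1)], [np.float64(12.9), np.float64(1.0)], [np.float64(12.8), np.float64(2.0)], [np.float64(12.6), np.float64(3.0)], [np.float64(12.3), np.float64(4.0)]]
```

>>> drive_tool:
  increments:
    - [0,0.009,-0.0096,0,0,0,0.004]
    - [0,0.009,-0.0093,0,0,0,0.004]
    - [0,0.0097,-0.0086,0,0,0,0.004]
    - [0,0.0103,-0.0078,0,0,0,0.004]
    - [0,0.0109,-0.0069,0,0,0,0.004]
    - [0,0.0115,-0.006,0,0,0,0.004]
    - [0,0.0119,-0.0051,0,0,0,0.004]

```text
time_s: 6.4
tool_pos: [0.5321, 0.3726, 0.1592]
tcp_rot: [-0.002, 0.632, 0.775, -0.006]
ft_force: [-1.0, -0.9, -0.5]
gripper_width: 0.099
```

```bash
python3 arc.py
```

```text
th 1.0809389487504997 r 0.1678705580830172 dy 0.00017661564409307033 0.09940082791515807 [-1.01319892 -0.90302201 -0.48384371]
[[-0.202  0.979 -0.011]
 [ 0.979  0.202 -0.007]
 [-0.004 -0.012 -1.   ]]
[[np.float64(14.3), np.float64(1.7)], [np.float64(12.6), np.float64(-2.8)], [np.float64(12.8), np.float64(-1.8)], [np.float64(12.9), np.float64(-0.8)], [np.float64(13.0), np.float64(0.2)], [np.float64(12.9), np.float64(1.3)], [np.float64(12.7), np.float64(2.3)], [np.float64(12.5), np.float64(3.3)], [np.float64(12.2), np.float64(4.3)]]
```

>>> drive_tool:
  increments:
    - [0,0.013,0.001,0,0,0,0.004]
    - [0,0.0126,-0.0015,0,0,0,0.004]
    - [0,0.0128,-0.0012,0,0,0,0.004]
    - [0,0.0129,0,0,0,0,0.004]
    - [0,0.013,0.001,0,0,0,0.004]
    - [0,0.0129,0.002,0,0,0,0.004]

```text
time_s: 7.15
tool_pos: [0.6214, 0.3909, 0.1666]
tcp_rot: [0.003, 0.632, 0.775, 0.003]
ft_force: [-0.7, -0.3, 4.5]
gripper_width: 0.098
```

```bash
python3 arc.py
```

```text
th 1.6276018804650616 r 0.16915904616111324 dy 0.00026162660934278423 0.09761399391207166 [-0.69391508 -0.28473019  4.4768803 ]
[[-0.201  0.98   0.009]
 [ 0.98   0.201  0.001]
 [-0.001  0.009 -1.   ]]
[[np.float64(11.1), np.float64(10.2)], [np.float64(12.3), np.float64(4.1)]]
```

>>> drive_tool:
  increments:
    - [0,0.012,0.004,0,0,0,0.004]
    - [0,0.009,0.004,0,0,0,0.004]
    - [0,0.003,0.001,0,0,0,0.004]
    - [0,0,0,0,0,0,0.03]
    - [0,0,0,0,0,0,0.03]
    - [0,0,-0.015,0,0,0,0.03]
    - [0,0,-0.03,0,0,0,0.03]
    - [0,-0.01,-0.03,0,0,0,0.03]

```text
time_s: 8.15
tool_pos: [0.6313, 0.3921, 0.2347]
tcp_rot: [-0.003, 0.632, 0.775, -0.007]
ft_force: [0.3, -0.4, 0.9]
gripper_width: 0.357
```

Run:
```python
from h import *
s=manip.state();print(s['tool_pos'],s['ft_force'],s['q'])
# well row centre in world
a=np.deg2rad(11.5);ex=np.array([np.cos(a),np.sin(a)]);C=np.array([.527,.371]);print(C-.015*ex)
plan((.42,.18,.26),11.5,8,.03)
```

```text
[0.63129076 0.39213268 0.23474018] [ 0.31441152 -0.37054567  0.89739511] [ 4.40213688e-01  5.75604419e-01  1.03454387e+00 -1.47731250e-03
  1.54721164e+00  2.37692008e-01]
[0.51230113 0.36800948]
[[-0.0207, -0.0312, -0.0026, -0.11, 0.04, 0.01, 0.03], [-0.0207, -0.0312, -0.0027, -0.11, 0.04, 0.01, 0.03], [-0.0207, -0.0312, -0.0027, -0.11, 0.04, 0.01, 0.03], [-0.0207, -0.0312, -0.0028, -0.11, 0.04, 0.01, 0.03], [-0.0207, -0.0312, -0.0029, -0.11, 0.04, 0.01, 0.03], [-0.0207, -0.0312, -0.0029, -0.11, 0.04, 0.01, 0.03], [-0.0207, -0.0312, -0.003, -0.11, 0.04, 0.01, 0.03], [-0.0207, -0.0312, -0.0031, -0.11, 0.04, 0.01, 0.03]]
```

>>> drive_tool:
  increments:
    - [0,-0.037,-0.003,0,0,0,0.085]
    - [-0.02,-0.031,-0.003,0,0,0,0.085]
    - [-0.021,-0.031,-0.003,0,0,0,0.085]
    - [-0.021,-0.031,-0.003,0,0,0,0.085]
    - [-0.021,-0.031,-0.003,0,0,0,0.085]
    - [-0.021,-0.031,-0.003,0,0,0,0.085]
    - [-0.021,-0.031,-0.003,0,0,0,0.085]
    - [-0.021,-0.03,-0.003,0,0,0,0.085]
    - [-0.02,0,0,0,0,0,0.085]

```text
time_s: 9.28
tool_pos: [0.4192, 0.1758, 0.2765]
tcp_rot: [0.007, 0.631, 0.775, 0.007]
ft_force: [0.7, 0.9, 0.6]
gripper_width: 0.995
```

Run:
```python
from h import *
s=manip.state();print(s['tool_pos'],s['ft_force'])
im,d=snap('top','t2');cv2.imwrite('pics/t2c.png',cv2.resize(im[150:255,160:270,::-1],None,fx=7,fy=7,interpolation=2)[:600])
snap('side','s2')
```

```text
[0.4192161  0.17582582 0.27652263] [0.711367   0.90883214 0.55677568]
```

View pics/t2c.png

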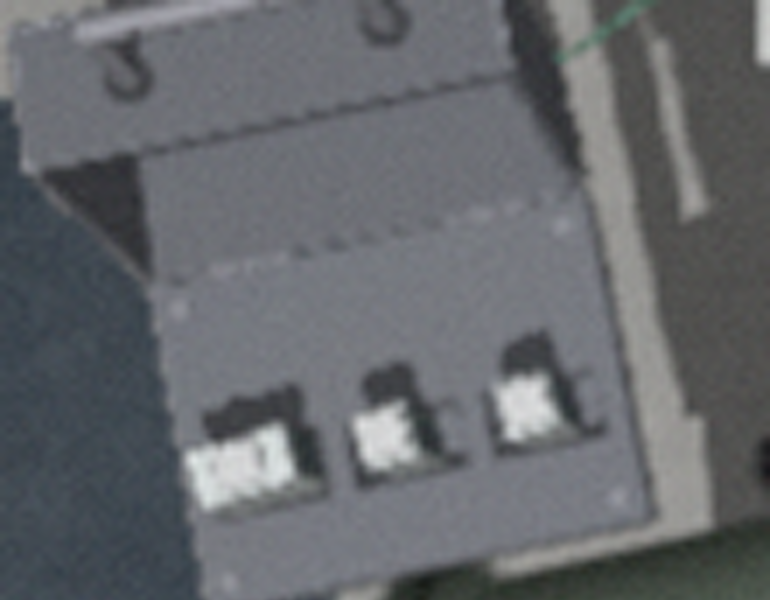

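The lid lies open at the top of the crop. The long cell is in the leftmost well, its top centred near crop (242,467), and the square cells are at (387,440) and (525,408). I'll fit the long cell's top next.

Run:
```python
from h import *
im=cv2.imread('pics/t2.png');d=np.load('pics/t2.npy');P=cloud('top',d);z=P[...,2]
def fit(box,name):
    u0,u1,v0,v1=box
    sub=im[v0:v1,u0:u1].min(2);m=(sub>165)
    vv,uu=np.nonzero(m)
    w=np.array([atz('top',u+u0,v+v0,.056)[:2] for u,v in zip(uu,vv)],np.float32);r=cv2.minAreaRect(w);e=np.linalg.eigh(np.cov(w.T));print(name,len(w),r,w.mean(0),'pc yaw',np.degrees(np.arctan2(-e[1][0,1],e[1][1,1])))
    q=P[v0:v1,u0:u1].reshape(-1,3);q=q[(q[:,2]>.05)&(q[:,2]<.07)];r=cv2.minAreaRect(q[:,:2].astype(np.float32));print('  depth',len(q),r,q.mean(0))
fit((184,206,206,226),'long');fit((206,224,203,222),'sq1');fit((226,244,198,217),'sq2')
c=cv2.resize(im[200:232,180:212],None,fx=18,fy=18,interpolation=cv2.INTER_CUBIC)
s=cv2.imread('pics/s2.png');t=cv2.resize(s[130:250,250:410],None,fx=4,fy=4,interpolation=cv2.INTER_CUBIC)
cv2.imwrite('pics/s2c.png',t)
cv2.imwrite('pics/t2d.png',c)
```

```text
long 108 ((0.5032032132148743, 0.4169510006904602), (0.02000265009701252, 0.032975222915410995), 14.83869743347168) [0.5033202 0.4173245] pc yaw 15.640026518367115
  depth 129 ((0.5023759603500366, 0.41612064838409424), (0.020708557218313217, 0.03543763607740402), 15.881795883178711) [0.50233912 0.41505138 0.05778036]
sq1 52 ((0.5126093626022339, 0.36824294924736023), (0.018960222601890564, 0.015072054229676723), 14.577530860900879) [0.5126835 0.3681464] pc yaw 113.41578392386127
  depth 70 ((0.5125101804733276, 0.36687982082366943), (0.019893266260623932, 0.019664030522108078), 16.937057495117188) [0.51200957 0.36556925 0.05906418]
sq2 55 ((0.5226063132286072, 0.3195878565311432), (0.01942022331058979, 0.015693075954914093), 14.261148452758789) [0.52258015 0.3196933 ] pc yaw 101.60441086016883
  depth 61 ((0.5228283405303955, 0.3188452422618866), (0.01950742118060589, 0.01670597866177559), 18.063289642333984) [0.52260908 0.31809118 0.05890753]
```

View pics/t2d.png

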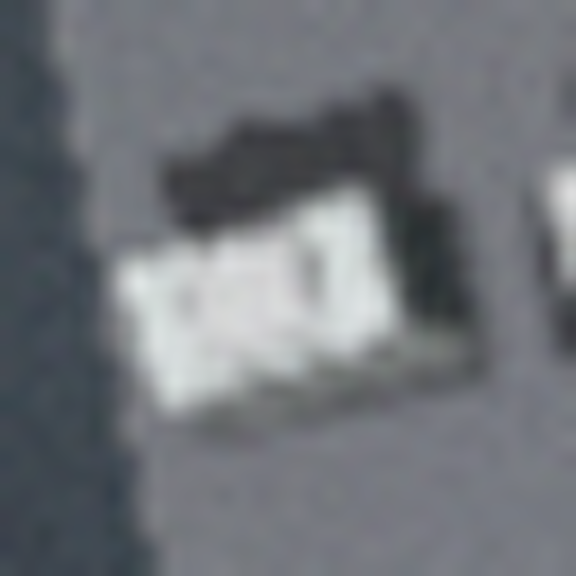

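View pics/s2c.png

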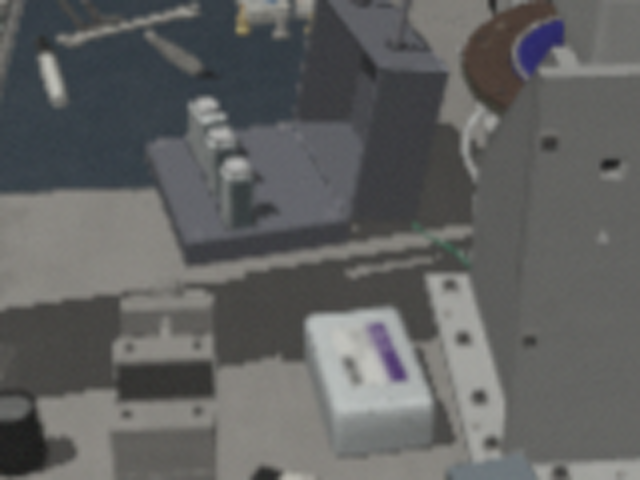

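The side crop shows the lid back on its stop and all three cells standing, with the long cell at the far (+y) end. It sits at about (0.5027, 0.4167) with a yaw of about 15.3°.

Run:
```python
from h import *
plan((.5025,.4165,.14),15.3,8,.05)
```

```text
[[0.0275, 0.0157, 0.0174, 0.15, 0.02, -0.47, 0.05], [0.0274, 0.0159, 0.0173, 0.15, 0.02, -0.47, 0.05], [0.0273, 0.0162, 0.0173, 0.15, 0.02, -0.47, 0.05], [0.0271, 0.0165, 0.0173, 0.15, 0.02, -0.47, 0.05], [0.027, 0.0167, 0.0172, 0.15, 0.02, -0.47, 0.05], [0.0268, 0.017, 0.0172, 0.15, 0.02, -0.47, 0.05], [0.0267, 0.0173, 0.0172, 0.15, 0.02, -0.47, 0.05], [0.0265, 0.0175, 0.0171, 0.15, 0.02, -0.47, 0.05]]
```

>>> drive_tool:
  increments:
    - [0.028,0.016,0.017,0.15,0,-0.5,0.05]
    - [0.027,0.016,0.017,0.15,0,-0.5,0.05]
    - [0.027,0.016,0.017,0.15,0,-0.5,0.05]
    - [0.027,0.0165,0.017,0.15,0,-0.5,0.05]
    - [0.027,0.017,0.017,0.15,0,-0.5,0.05]
    - [0.027,0.017,0.017,0.15,0,-0.4,0.05]
    - [0.027,0.017,0.017,0.15,0,-0.4,0.05]
    - [0.026,0.0175,0.017,0.15,0,-0.4,0.05]
    - [0,0,0,0,0,0,0.05]

```text
time_s: 10.5
tool_pos: [0.5124, 0.4324, 0.1451]
tcp_rot: [0.004, 0.607, 0.794, 0.007]
ft_force: [0.4, -0.5, -0.4]
gripper_width: 0.59
```

Run:
```python
from h import *
s=manip.state();print(rot(s).as_matrix().round(3),s['gripper_width'])
plan((.5025,.4165,.085),15.3,3,.05)
```

```text
[[-0.262  0.965  0.015]
 [ 0.965  0.262  0.006]
 [ 0.002  0.016 -1.   ]] 0.5895904777810785
[[-0.0043, -0.0049, 0.0199, 0.3, -0.04, -0.04, 0.05], [-0.0043, -0.0048, 0.02, 0.3, -0.04, -0.04, 0.05], [-0.0042, -0.0047, 0.02, 0.3, -0.04, -0.04, 0.05]]
```

>>> drive_tool:
  increments:
    - [-0.0045,-0.005,0.02,0.3,0,0,0.05]
    - [-0.0045,-0.005,0.02,0.3,0,0,0.05]
    - [-0.0045,-0.005,0.018,0.3,0,0,0.05]
    - [0,0,0,0,0,0,0.05]
    - [0,0,0,0,0,0,0.05]

```text
time_s: 11.12
tool_pos: [0.5009, 0.4125, 0.0837]
tcp_rot: [-0.001, 0.608, 0.794, -0.0]
ft_force: [0.1, -0.4, -0.3]
gripper_width: 0.586
```

Run:
```python
from h import *
s=manip.state();print(rot(s).as_matrix().round(3),s['gripper_width'])
plan((.5025,.4165,.085),15.3,1,.05)
```

```text
[[-0.26   0.966 -0.002]
 [ 0.966  0.26   0.001]
 [ 0.002 -0.002 -1.   ]] 0.5856118643763829
[[0.0034, 0.0026, -0.0013, -0.09, -0.1, -0.24, 0.05]]
```

>>> drive_tool:
  increments:
    - [0.0034,0.0026,0.005,-0.1,-0.1,-0.2,0.05]
    - [0,0,0.015,0,0,0,0.05]
    - [0,0,0.014,0,0,0,0.05]
    - [0,0,0,0,0,0,0.05]

```text
time_s: 11.62
tool_pos: [0.5036, 0.4176, 0.0487]
tcp_rot: [0.001, 0.607, 0.795, 0.001]
ft_force: [0.2, -0.1, -0.3]
gripper_width: 0.585
```

Run:
```python
from h import *
s=manip.state();print(s['ft_force'])
plan((.5025,.4165,.027),15.3,2,.05)
im,d=snap('side','s3');cv2.imwrite('pics/s3c.png',cv2.resize(im[125:215,265:385,::-1],None,fx=6,fy=6,interpolation=cv2.INTER_CUBIC))
```

```text
[ 0.2462032  -0.12412129 -0.34803392]
[[-0.0004, -0.0007, 0.0108, 0.09, -0.02, -0.01, 0.05], [-0.0004, -0.0007, 0.0108, 0.09, -0.02, -0.01, 0.05]]
```

View pics/s3c.png

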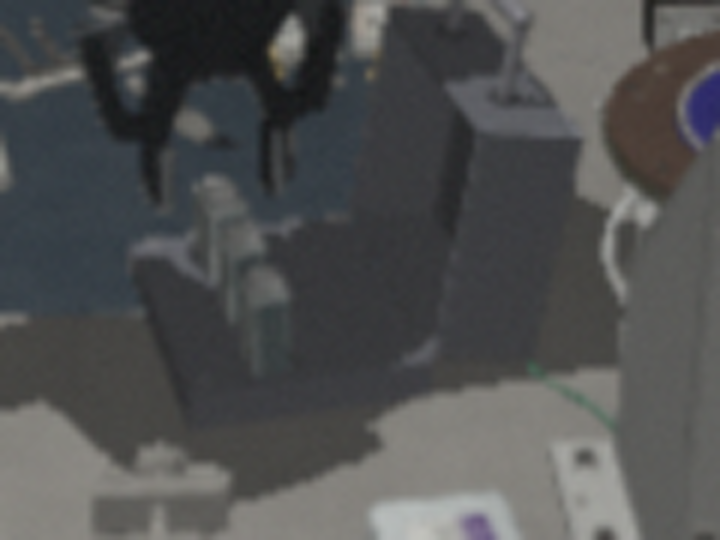

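The crop shows the fingertips at (160,200) and (275,190), either side of the long cell's stopper at (215,180). The square cells are untouched. Lowering and closing gently.

>>> drive_tool:
  increments:
    - [0,-0.0008,0.011,0.1,0,0,0.05]
    - [-0.0007,-0.0006,0.0105,0.1,0,0,0.05]
    - [0,0,0,0,0,0,0.05]

```text
time_s: 12.05
tool_pos: [0.5032, 0.417, 0.0268]
tcp_rot: [-0.0, 0.607, 0.795, 0.001]
ft_force: [0.1, -0.6, 0.0]
gripper_width: 0.58
```

>>> drive_tool:
  increments:
    - [0,0,0,0,0,0,0.03]
    - [0,0,0,0,0,0,0.025]
    - [0,0,0,0,0,0,0.02]
    - [0,0,0,0,0,0,0.015]
    - [0,0,0,0,0,0,0.012]
    - [0,0,0,0,0,0,0.012]
  newtons: 25

```text
time_s: 12.8
tool_pos: [0.5038, 0.4174, 0.0278]
tcp_rot: [0.0, 0.607, 0.795, 0.002]
ft_force: [-0.0, 0.2, -1.2]
gripper_width: 0.225
```

Run:
```python
from h import *
s=manip.state();print(s['tool_pos'],s['ft_force'],s['gripper_width']);print(rot(s).as_matrix().round(3))
```

```text
[0.50382643 0.41736971 0.02775521] [-0.0328984   0.2304018  -1.19090707] 0.22508729865729352
[[-0.264  0.965  0.002]
 [ 0.965  0.264  0.003]
 [ 0.002  0.003 -1.   ]]
```

>>> drive_tool:
  increments:
    - [0,0,-0.008,0,0,0,0.012]
    - [0,0,-0.012,0,0,0,0.012]
    - [0,0,-0.014,0,0,0,0.012]
    - [0,0,-0.018,0,0,0,0.012]
    - [0,0,-0.02,0,0,0,0.012]
    - [0,0,-0.02,0,0,0,0.012]
    - [0,0,-0.015,0,0,0,0.012]
    - [0,0,-0.008,0,0,0,0.012]
    - [0,0,0,0,0,0,0.012]
  newtons: 30

```text
time_s: 13.92
tool_pos: [0.5049, 0.4179, 0.1542]
tcp_rot: [0.001, 0.607, 0.795, 0.004]
ft_force: [0.1, 0.3, 0.3]
gripper_width: 0.227
```

Run:
```python
from h import *
s=manip.state();print(s['tool_pos'],s['ft_force'],s['gripper_width'],s['q']);print(rot(s).as_matrix().round(3))
plan((.45,.15,.22),13,12,.012)
im,d=snap('side','s4');cv2.imwrite('pics/s4c.png',cv2.resize(im[85:215,255:385,::-1],None,fx=4.6,fy=4.6,interpolation=cv2.INTER_CUBIC))
```

```text
[0.50488782 0.41794332 0.15422419] [0.06911645 0.29801386 0.28769041] 0.2267019022177015 [5.59100794e-01 4.33556753e-01 1.41039978e+00 9.86557124e-04
 1.28858400e+00 2.92043072e-01]
[[-0.264  0.965  0.007]
 [ 0.965  0.264  0.006]
 [ 0.004  0.008 -1.   ]]
[[-0.0203, -0.0103, -0.0056, 0.04, -0.02, 0.19, 0.012], [-0.0203, -0.0102, -0.0056, 0.04, -0.02, 0.19, 0.012], [-0.0204, -0.0101, -0.0056, 0.04, -0.02, 0.19, 0.012], [-0.0204, -0.0101, -0.0056, 0.04, -0.02, 0.19, 0.012], [-0.0205, -0.01, -0.0056, 0.04, -0.02, 0.19, 0.012], [-0.0205, -0.0099, -0.0056, 0.04, -0.02, 0.19, 0.012], [-0.0205, -0.0099, -0.0056, 0.04, -0.02, 0.19, 0.012], [-0.0206, -0.0098, -0.0055, 0.04, -0.02, 0.19, 0.012], [-0.0206, -0.0097, -0.0055, 0.04, -0.02, 0.19, 0.012], [-0.0206, -0.0097, -0.0055, 0.04, -0.02, 0.19, 0.012], [-0.0207, -0.0096, -0.0055, 0.04, -0.02, 0.19, 0.012], [-0.0207, -0.0095, -0.0055, 0.04, -0.02, 0.19, 0.012]]
```

View pics/s4c.png

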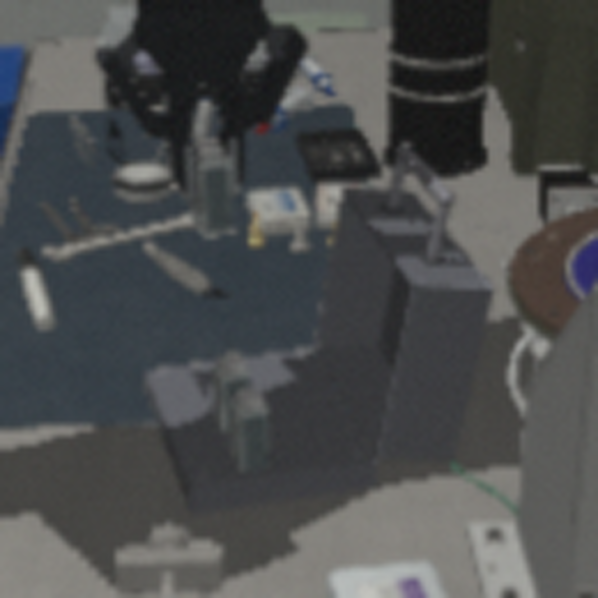

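The crop shows the long cell held between the pads at (213,190), with both square cells still standing at (232,385) and (250,430). Carrying it in front of the column.

>>> drive_tool:
  increments:
    - [-0.014,-0.012,-0.005,0,0,0.2,0.012]
    - [-0.02,-0.012,-0.005,0,0,0.2,0.012]
    - [-0.02,-0.01,-0.005,0,0,0.2,0.012]
    - [-0.021,-0.01,-0.005,0,0,0.2,0.012]
    - [-0.021,-0.01,-0.005,0,0,0.2,0.012]
    - [-0.021,-0.01,-0.005,0,0,0.2,0.012]
    - [-0.021,-0.01,-0.005,0,0,0.2,0.012]
    - [-0.021,-0.01,-0.005,0,0,0.2,0.012]
    - [-0.021,-0.009,-0.005,0,0,0.2,0.012]
    - [-0.021,-0.009,-0.003,0,0,0.2,0.012]
    - [-0.021,-0.004,0,0,0,0.2,0.012]
    - [-0.021,-0.002,0,0,0,0.2,0.012]

```text
time_s: 15.48
tool_pos: [0.4484, 0.1449, 0.188]
tcp_rot: [-0.006, 0.623, 0.782, -0.009]
ft_force: [0.7, -0.1, -0.5]
gripper_width: 0.228
```

Run:
```python
from h import *
s=manip.state();print(s['tool_pos'],s['gripper_width'],s['q'].round(2))
plan((.45,-.16,.21),11.2,12,.012)
```

```text
[0.44836891 0.14488511 0.18802028] 0.22818902330201982 [ 0.13  0.04  1.82 -0.    1.3  -0.1 ]
[[-0.0248, -0.0056, -0.0017, -0.1, 0.01, 0.15, 0.012], [-0.0248, -0.0055, -0.0017, -0.1, 0.01, 0.15, 0.012], [-0.0248, -0.0055, -0.0017, -0.1, 0.01, 0.15, 0.012], [-0.0248, -0.0054, -0.0017, -0.1, 0.01, 0.15, 0.012], [-0.0248, -0.0053, -0.0017, -0.1, 0.01, 0.15, 0.012], [-0.0249, -0.0053, -0.0018, -0.1, 0.01, 0.15, 0.012], [-0.0249, -0.0052, -0.0018, -0.1, 0.01, 0.15, 0.012], [-0.0249, -0.0051, -0.0018, -0.1, 0.01, 0.15, 0.012], [-0.0249, -0.0051, -0.0018, -0.1, 0.01, 0.15, 0.012], [-0.0249, -0.005, -0.0018, -0.1, 0.01, 0.15, 0.012], [-0.0249, -0.0049, -0.0018, -0.1, 0.01, 0.15, 0.012], [-0.0249, -0.0049, -0.0018, -0.1, 0.01, 0.15, 0.012]]
```

>>> drive_tool:
  increments:
    - [-0.025,-0.0056,-0.005,-0.1,0,0.15,0.012]
    - [-0.025,-0.0056,-0.005,-0.1,0,0.15,0.012]
    - [-0.025,-0.0055,-0.005,-0.1,0,0.15,0.012]
    - [-0.025,-0.0054,-0.005,-0.1,0,0.15,0.012]
    - [-0.025,-0.0053,-0.005,-0.1,0,0.15,0.012]
    - [-0.025,-0.0053,-0.005,-0.1,0,0.15,0.012]
    - [-0.025,-0.0052,-0.005,-0.1,0,0.15,0.012]
    - [-0.025,-0.005,-0.005,-0.1,0,0.15,0.012]
    - [-0.025,-0.005,-0.005,-0.1,0,0.15,0.012]
    - [-0.025,-0.005,-0.003,-0.1,0,0.15,0.012]
    - [-0.015,-0.005,-0.002,0,0,0.1,0.012]
    - [0,0,0,0,0,0,0.012]

```text
time_s: 16.98
tool_pos: [0.44, -0.1345, 0.2279]
tcp_rot: [-0.012, 0.635, 0.773, -0.007]
ft_force: [0.2, 1.0, -0.4]
gripper_width: 0.228
```

Run:
```python
from h import *
s=manip.state();print(s['tool_pos'],s['gripper_width'],s['q'].round(2))
plan((.6505,-.165,.19),11.2,10,.012)
im,d=snap('side','s5');cv2.imwrite('pics/s5c.png',cv2.resize(im[220:380,320:450,::-1],None,fx=3.7,fy=3.7,interpolation=cv2.INTER_CUBIC))
```

```text
[ 0.4400479  -0.13447874  0.22788096] 0.22758325011707137 [-0.48 -0.02  1.8  -0.01  1.39 -0.67]
[[-0.0071, 0.0201, 0.0032, -0.15, -0.05, -0.0, 0.012], [-0.0071, 0.0201, 0.0033, -0.15, -0.05, -0.0, 0.012], [-0.0071, 0.0201, 0.0033, -0.15, -0.05, -0.0, 0.012], [-0.0071, 0.0201, 0.0034, -0.15, -0.05, -0.0, 0.012], [-0.0071, 0.0201, 0.0034, -0.15, -0.05, -0.0, 0.012], [-0.0071, 0.0201, 0.0035, -0.15, -0.05, -0.0, 0.012], [-0.0071, 0.0201, 0.0035, -0.15, -0.05, -0.0, 0.012], [-0.0071, 0.0201, 0.0036, -0.15, -0.05, -0.0, 0.012], [-0.0071, 0.0201, 0.0037, -0.15, -0.05, -0.0, 0.012], [-0.0071, 0.0201, 0.0037, -0.15, -0.05, -0.0, 0.012]]
```

View pics/s5c.png

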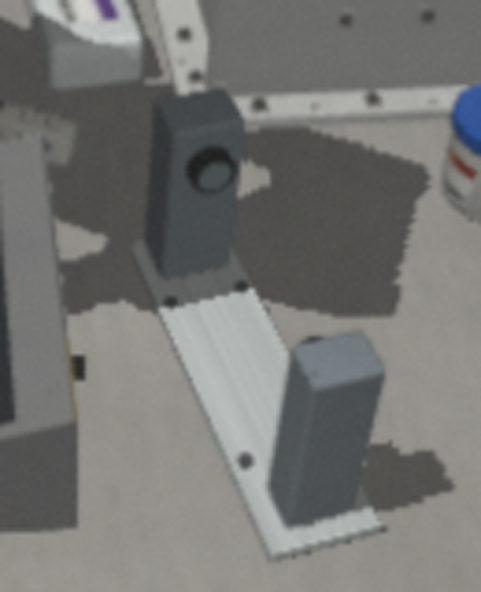

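The crop shows the lamp barrel ring at crop (212,168) and the receiver post's top at (338,360). I'll use the barrel and post depths to tighten the mid-point.

Run:
```python
from h import *
d=np.load('pics/side0.npy');P=cloud('side',d);a=np.deg2rad(11.2);ex=np.array([np.cos(a),np.sin(a)]);ey=np.array([-ex[1],ex[0]]);G=np.array([.6505,-.165])
f=lambda p:np.array([(p[:2]-G)@ex,(p[:2]-G)@ey,p[2]]).round(4)
for v in range(258,274,2):
    print(v,[tuple((f(P[v,u])*1000).round(0).astype(int)) for u in range(368,388,3)])
print('atz barrel', f(atz('side',377.3,265.4,.09)))
# post tops both cams
for n in('side','top'):
    d=np.load(f'pics/{n}0.npy');P=cloud(n,d)
    q=P[(d>0)].reshape(-1,3);L=np.stack([(q[:,:2]-G)@ex,(q[:,:2]-G)@ey,q[:,2]],1);L=L[(abs(L[:,0])<.05)&(abs(L[:,1])<.13)]
    for nm,m in(('lamp top',(L[:,1]>.03)&(L[:,2]>.104)),('rec top',(L[:,1]<-.03)&(L[:,2]>.1)),('base',(abs(L[:,2]-.008)<.003)&(abs(L[:,1])<.1)),('barrelL',(L[:,1]>.02)&(L[:,1]<.08)&(abs(L[:,2]-.09)<.02)),('barrelR',(L[:,1]<-.02)&(L[:,1]>-.07)&(abs(L[:,2]-.09)<.02))):
        M=L[m]
        if len(M)>5:print(n,nm,len(M),'x',np.percentile(M[:,0],[2,50,98]).round(4),'y',np.percentile(M[:,1],[2,50,98]).round(4),'z',np.median(M[:,2]).round(4))
```

```text
258 [(np.int64(-17), np.int64(60), np.int64(110)), (np.int64(-10), np.int64(62), np.int64(107)), (np.int64(-5), np.int64(61), np.int64(106)), (np.int64(1), np.int64(60), np.int64(105)), (np.int64(6), np.int64(59), np.int64(105)), (np.int64(13), np.int64(60), np.int64(102)), (np.int64(70), np.int64(160), np.int64(2))]
260 [(np.int64(-17), np.int64(61), np.int64(104)), (np.int64(-11), np.int64(60), np.int64(103)), (np.int64(-5), np.int64(60), np.int64(102)), (np.int64(0), np.int64(58), np.int64(103)), (np.int64(6), np.int64(58), np.int64(102)), (np.int64(14), np.int64(62), np.int64(96)), (np.int64(67), np.int64(153), np.int64(3))]
262 [(np.int64(-16), np.int64(60), np.int64(100)), (np.int64(-12), np.int64(58), np.int64(100)), (np.int64(-7), np.int64(55), np.int64(102)), (np.int64(-3), np.int64(52), np.int64(104)), (np.int64(3), np.int64(52), np.int64(103)), (np.int64(14), np.int64(62), np.int64(91)), (np.int64(65), np.int64(148), np.int64(2))]
264 [(np.int64(-16), np.int64(61), np.int64(94)), (np.int64(-12), np.int64(57), np.int64(97)), (np.int64(-9), np.int64(51), np.int64(101)), (np.
[... 1555 characters left out ...]
9 x [-0.0168 -0.0024  0.0148] y [-0.0937 -0.0857 -0.0717] z 0.1103
side base 1541 x [-0.0276 -0.008   0.0247] y [-0.0981 -0.0033  0.0698] z 0.0093
side barrelL 363 x [-0.0214 -0.0085  0.0172] y [0.0499 0.0606 0.0768] z 0.0959
side barrelR 6 x [-0.0035  0.0003  0.0044] y [-0.0616 -0.0612 -0.0603] z 0.0979
top lamp top 234 x [-0.0206 -0.0017  0.0178] y [0.0649 0.0807 0.0941] z 0.1132
top rec top 163 x [-0.017  -0.0009  0.0161] y [-0.0896 -0.0767 -0.0665] z 0.109
top base 876 x [-0.0274 -0.0068  0.0254] y [-0.0889 -0.0134  0.0942] z 0.0077
top barrelL 41 x [-0.0212 -0.0058  0.0101] y [0.0535 0.0591 0.0778] z 0.0988
top barrelR 114 x [-0.0168 -0.0024  0.0153] y [-0.0697 -0.0669 -0.0567] z 0.0954
```

>>> drive_tool:
  increments:
    - [-0.007,0.02,0.003,-0.15,0,0,0.012]
    - [-0.007,0.02,0.003,-0.15,0,0,0.012]
    - [-0.007,0.02,0.003,-0.15,0,0,0.012]
    - [-0.007,0.02,0.003,-0.15,0,0,0.012]
    - [-0.007,0.02,0.003,-0.15,0,0,0.012]
    - [-0.007,0.02,0.003,-0.15,0,0,0.012]
    - [-0.007,0.02,0.003,-0.15,0,0,0.012]
    - [-0.007,0.02,0.003,-0.15,0,0,0.012]
    - [-0.006,0.015,0.002,0,0,0,0.012]
    - [0,0,0,0,0,0,0.012]
    - [0,0,0,0,0,0,0.012]

```text
time_s: 18.4
tool_pos: [0.6259, -0.1446, 0.1908]
tcp_rot: [-0.013, 0.629, 0.777, 0.002]
ft_force: [0.1, -0.2, -0.5]
gripper_width: 0.228
```

Run:
```python
from h import *
s=manip.state();print(s['gripper_width'],rot(s).as_matrix().round(4))
plan((.651,-.1665,.175),11.2,4,.012)
```

```text
0.22785446831346862 [[-0.208   0.978  -0.0181]
 [ 0.9779  0.2083  0.0191]
 [ 0.0225 -0.0137 -0.9997]]
[[-0.0067, 0.005, 0.0037, -0.2, -0.32, 0.2, 0.012], [-0.0067, 0.0051, 0.0038, -0.2, -0.32, 0.2, 0.012], [-0.0067, 0.0051, 0.0038, -0.2, -0.32, 0.2, 0.012], [-0.0066, 0.0051, 0.0039, -0.2, -0.32, 0.2, 0.012]]
```

>>> drive_tool:
  increments:
    - [-0.0067,0.005,0.004,-0.2,-0.3,0.2,0.012]
    - [-0.0067,0.005,0.004,-0.2,-0.3,0.2,0.012]
    - [-0.0067,0.005,0.004,-0.2,-0.3,0.2,0.012]
    - [-0.0066,0.005,0.004,-0.2,-0.3,0.2,0.012]
    - [0,0,0,0,0,0,0.012]
    - [0,0,0,0,0,0,0.012]

```text
time_s: 19.15
tool_pos: [0.6512, -0.168, 0.1731]
tcp_rot: [-0.0, 0.635, 0.772, 0.0]
ft_force: [0.7, -1.0, 0.1]
gripper_width: 0.228
```

Run:
```python
from h import *
s=manip.state();print(s['gripper_width'],rot(s).as_matrix().round(4))
plan((.651,-.1665,.12),11.2,4,.012)
```

```text
0.22778214781170908 [[-1.928e-01  9.812e-01  2.000e-04]
 [ 9.812e-01  1.928e-01  4.000e-04]
 [ 4.000e-04  3.000e-04 -1.000e+00]]
[[0.0004, 0.0, 0.0133, 0.0, -0.01, -0.02, 0.012], [0.0004, 0.0, 0.0133, 0.0, -0.01, -0.02, 0.012], [0.0004, 0.0, 0.0133, 0.0, -0.01, -0.02, 0.012], [0.0004, 0.0, 0.0133, 0.0, -0.01, -0.02, 0.012]]
```

>>> drive_tool:
  increments:
    - [0.0004,0,0.013,0,0,0,0.012]
    - [0.0004,0,0.013,0,0,0,0.012]
    - [0.0004,0,0.013,0,0,0,0.012]
    - [0,0,0.013,0,0,0,0.012]
    - [0,0,0.012,0,0,0,0.012]
    - [0,0,0.008,0,0,0,0.012]
    - [0,0,0.004,0,0,0,0.012]
    - [0,0,0,0,0,0,0.012]
    - [0,0,0,0,0,0,0.012]

```text
time_s: 20.27
tool_pos: [0.6502, -0.1661, 0.0909]
tcp_rot: [-0.001, 0.635, 0.772, 0.0]
ft_force: [-0.4, -0.3, -0.9]
gripper_width: 0.229
```

Run:
```python
from h import *
s=manip.state();print(s['gripper_width'],rot(s).as_matrix().round(4))
plan((.651,-.1665,.0868),11.2,1,.012)
im,d=snap('side','s6');cv2.imwrite('pics/s6c.png',cv2.resize(im[215:375,320:450,::-1],None,fx=3.7,fy=3.7,interpolation=cv2.INTER_CUBIC))
```

```text
0.22914923458912567 [[-0.1932  0.9811 -0.0014]
 [ 0.9811  0.1933  0.0012]
 [ 0.0014 -0.0012 -1.    ]]
[[-0.0006, 0.0007, 0.0041, -0.07, -0.08, -0.06, 0.012]]
```

View pics/s6c.png

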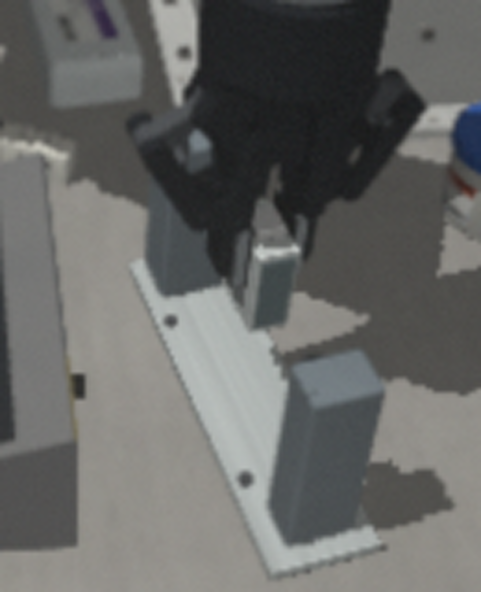

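The crop shows the cell between the posts with its -y window at (278,285), held by the frosted faces and clear of everything. I'll compare the cell and barrels within the same camera frame.

Run:
```python
from h import *
d=np.load('pics/side6.npy') if 0 else np.load('pics/s6.npy');P=cloud('side',d);a=np.deg2rad(11.2);ex=np.array([np.cos(a),np.sin(a)]);ey=np.array([-ex[1],ex[0]]);G=np.array([.6505,-.165])
f=lambda p:tuple(int(v) for v in (np.array([(p[:2]-G)@ex,(p[:2]-G)@ey,p[2]])*1000).round())
for v in range(276,308,2): print(v,[f(P[v,u]) for u in range(384,404,2)])
```

```text
276 [(-20, -15, 137), (-15, -12, 134), (-8, -8, 127), (-5, -8, 127), (-2, -9, 127), (1, -11, 128), (4, -12, 128), (10, -8, 123), (11, -12, 126), (15, -12, 125)]
278 [(-17, -11, 129), (-14, -12, 129), (-8, -7, 122), (-6, -11, 126), (-3, -12, 125), (1, -12, 124), (4, -12, 123), (10, -9, 119), (12, -12, 121), (16, -12, 120)]
280 [(-17, -12, 125), (-13, -11, 123), (-9, -10, 120), (-6, -11, 120), (-3, -13, 122), (1, -13, 121), (4, -14, 121), (6, -16, 123), (12, -12, 117), (19, -6, 109)]
282 [(-17, -12, 120), (-12, -11, 118), (-11, -15, 122), (-8, -16, 121), (-5, -17, 122), (-1, -17, 121), (2, -18, 121), (5, -20, 121), (8, -20, 121), (19, -9, 107)]
284 [(-15, -10, 113), (-13, -13, 115), (-11, -16, 118), (-10, -20, 121), (-6, -20, 120), (-3, -21, 120), (1, -21, 119), (4, -21, 118), (8, -21, 117), (19, -9, 102)]
286 [(-16, -12, 110), (-12, -12, 109), (-10, -15, 112), (-9, -20, 116), (-6, -21, 117), (-2, -21, 116), (1, -22, 116), (5, -21, 114), (14, -12, 102), (69, 72, 1)]
288 [(-15, -12, 105), (-12, -13, 105), (-11, -18, 110), (-9, -21, 112), (-5, -21, 111), (-3, -22, 112), (1, -22, 111), (5
[... 673 characters left out ...]
, (-10, -14, 82), (-10, -20, 88), (-7, -22, 89), (-3, -21, 87), (0, -22, 87), (5, -21, 85), (9, -21, 83), (51, 42, 2), (56, 43, 0)]
300 [(16, 40, 9), (-10, -15, 77), (-9, -20, 83), (-6, -21, 83), (-2, -22, 82), (2, -20, 80), (6, -21, 79), (46, 39, 1), (50, 39, 0), (53, 37, 1)]
302 [(13, 35, 10), (-11, -17, 74), (-9, -20, 77), (-5, -20, 77), (-2, -21, 76), (2, -22, 76), (7, -20, 73), (44, 35, 1), (48, 34, 0), (51, 32, 1)]
304 [(11, 31, 9), (15, 29, 10), (-8, -21, 73), (23, 28, 8), (30, 33, 1), (33, 31, 3), (38, 31, 1), (42, 30, 1), (45, 29, 1), (50, 29, 0)]
306 [(10, 27, 9), (13, 25, 10), (18, 25, 7), (21, 23, 9), (24, 21, 10), (31, 26, 3), (36, 26, 1), (39, 25, 1), (44, 26, -1), (47, 23, 2)]
```

>>> drive_tool:
  increments:
    - [-0.0007,0.0003,0.004,-0.07,-0.08,0,0.012]
    - [0,0,0,0,0,0,0.012]
    - [0,0,0,0,0,0,0.012]

```text
time_s: 20.7
tool_pos: [0.6513, -0.167, 0.0878]
tcp_rot: [0.001, 0.635, 0.772, 0.0]
ft_force: [-0.2, -0.4, -0.0]
gripper_width: 0.23
```

Run:
```python
from h import *
s=manip.state();print(s['gripper_width'],rot(s).as_matrix().round(4))
plan((.6507,-.1670,.0868),11.2,1,.012)
d=manip.capture('top')[1];P=cloud('top',d);a=np.deg2rad(11.5);ex=np.array([np.cos(a),np.sin(a)]);ey=np.array([-ex[1],ex[0]])
for y in(0,-.05):
    c=np.array([.527,.371])-.015*ex+y*ey;q=P.reshape(-1,3);q=q[(np.abs(q[:,:2]-c).max(1)<.02)&(q[:,2]>.05)&(q[:,2]<.07)];print('square',len(q),q.mean(0).round(4))
q=P.reshape(-1,3);q=q[(np.abs(q[:,:2]-[.637,.395]).max(1)<.06)&(q[:,2]>.12)];print('lid pts',len(q),q[:,2].max())
```

```text
0.2301917953053318 [[-1.932e-01  9.812e-01  2.200e-03]
 [ 9.812e-01  1.932e-01 -8.000e-04]
 [-1.200e-03  2.000e-03 -1.000e+00]]
[[0.0002, -0.0006, 0.001, 0.11, 0.07, -0.06, 0.012]]
square 70 [0.5119 0.3656 0.0589]
square 61 [0.5225 0.3183 0.0587]
lid pts 1162 0.18288721088363968
```

>>> drive_tool:
  increments:
    - [0.0002,-0.0005,0.001,0.1,0,0,0.012]
    - [0,0,0,0,0,0,0.012]
    - [0,0,0,0,0,0,0.012]
    - [0,0,0,0,0,0,0.012]

```text
time_s: 21.25
tool_pos: [0.6507, -0.1669, 0.0867]
tcp_rot: [0.0, 0.635, 0.772, -0.0]
ft_force: [0.6, -0.9, -0.0]
gripper_width: 0.227
```

Run:
```python
from h import *
s=manip.state();print(s['tool_pos'],s['gripper_width'],s['joint_vel'].round(3));print(rot(s).as_matrix().round(4))
d=manip.capture('side')[1];P=cloud('side',d).reshape(-1,3);a=np.deg2rad(11.2);ex=np.array([np.cos(a),np.sin(a)]);ey=np.array([-ex[1],ex[0]]);G=np.array([.6505,-.165])
L=np.stack([(P[:,:2]-G)@ex,(P[:,:2]-G)@ey,P[:,2]],1)
m=(abs(L[:,0])<.014)&(L[:,1]<-.018)&(L[:,1]>-.028)&(L[:,2]>.05)&(L[:,2]<.114);M=L[m];print(len(M),np.percentile(M,[1,50,99],axis=0).round(4))
k=np.c_[M[:,0],M[:,2],np.ones(len(M))];print('face slopes dy/dx,dy/dz',np.linalg.lstsq(k,M[:,1],rcond=None)[0])
```

```text
[ 0.65070346 -0.1668623   0.08674102] 0.22734460212124863 [ 0.001 -0.002  0.     0.001  0.    -0.001]
[[-1.933e-01  9.811e-01  2.000e-04]
 [ 9.811e-01  1.933e-01 -1.100e-03]
 [-1.100e-03 -0.000e+00 -1.000e+00]]
213 [[-0.0104 -0.0234  0.0671]
 [-0.0018 -0.0219  0.093 ]
 [ 0.0095 -0.0185  0.1136]]
face slopes dy/dx,dy/dz [-0.05179252  0.00415397 -0.02226231]
```

```bash
python3 -c "
from bench import manip
print(manip.close_job())"
```

```text
the job is handed in; nothing more can be done
None
```

I've handed the job in: the lid is open on its stop, and the long cell is held still and upright in the light gate. It took about 21 s of robot time, and no verdict was reported.

**What I did**
- I lifted the lid by its handle bar to its stop and left it there.
- I gripped the long cell with the pads on its two frosted faces and lifted it straight out of its well.
- I carried it in front of the column and lowered it between the lamp and the receiver.

**Last checks**
- **Lid and square cells:** the lid still reads upright in the top camera, and both square cells are standing within about 0.5 mm of where they were.
- **Hold:** the tool is within 0.1° of vertical and at rest. It reads 0.6 to 0.9 N of force, no more than when nothing touched it, and the grip is steady.
- **Position in the gate:** the measured cell centre is within about 1 mm across the beam. By the gripper it is about 90 mm high.

**Where checks disagreed or were weak**
- **Along the beam:** the two cameras disagree by about 3 mm, and by about 1.5 mm after I aligned each to the arm. I placed the cell between them.
- **Squareness to the beam:** a rough fit to the window face read about 3° off square, which I put down to mixed pixels at the edge. The depth rows across the window looked flat, and the gripper is aligned to the gate within 0.1° of my measured gate angle.
- **Force on the handle:** the wrist force read about 16 N for a moment while lowering onto the handle bar, and I did not find the cause.

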